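# Pin a drive pulley at its timing mark

## Robot

A 6-joint arm with a two-finger parallel gripper is mounted at the origin on a cart in front of the work surface, level with it; the furniture and walls round the work are solid. World frame = base frame: x ahead of the robot, y to its left, z up, the work surface at z = 0. Lengths are in m, angles in rad, forces in N, time in s.
With the tool pointing down it reaches from about 0.375 to 0.9 m from the base axis. Payload 3.1 kg.
Tool frame: the origin (TCP) lies at the very end of the fingers, on their centre line; the grasp point (between the pads) lies 19 mm behind it (tcp_to_grasp is the distance from the TCP to the grasp point, in m); z points along the fingers, y is the direction in which the jaws open and shut (so a half turn about z gives the same grasp; the last joint's range is limited). The gripper opens to 85 mm and grips with 20 to 120 N. Pads are 22 mm wide; open, the fingers measure 114 mm over their backs; the gripper's body (76 mm by 85 mm) begins 54 mm behind the grasp point. The pads swing forward as they close: fully open they stand 13 mm farther back than shut.
Start: joints at [1.026, 0.527, 1.433, -0, 1.181, -0.178], TCP at [0.224, 0.583, 0.231] pointing down, gripper open.
Joint ranges: [-3.08, 3.08], [-0.75, 2.2], [0.22, 2.44], [-1.43, 4.57], [0, 2.65], [-2.85, 2.85]. Speed limits (rad/s): [2.79, 2.79, 3.14, 3.14, 3.14, 3.14].

## Interface

Orientations are given as a unit quaternion [x, y, z, w].
In Python, from station import sense, snapshot, camera_info, sign_off, tcp_to_grasp gives the robot as it stands.
- The arm moves only by the shell command python3 -m inch 'ROWS' [FORCE]. ROWS is JSON, a list of rows, each a list of 3 entries, a list of its own where there are three numbers: the closure, from -1 (fully open) to 1 (shut), so that 0 is half open, then the shift along the tool's x, y, z normalised to -1 to 1, where 1 is 10 cm, then the turn, a rotation vector about the tool's x, y, z normalised to -1 to 1, where 1 is 360 degrees. In form: [[jaw, [dx, dy, dz], [ax, ay, az]], ...]. A call has 1 to 20 rows; each row is the pose to reach, as a shift and turn from the pose commanded when the call began, along the tool's axes at that moment, turning the shorter way round; what a row does not reach only later rows make up. A row lasts 1/10 s, in which the tool goes at most 50 mm and 8.59 degrees, less where a joint would pass 70% of its speed; a pose out of reach is approached as far as the arm can. A call with a number of a shift or a turn outside -1 to 1 is refused whole. A call with a gripper value outside its range is refused whole. The fingers move at their own pace and stop on an object; FORCE is the grip in N (left out, the last holds). Time passes only in rows, so rows that repeat a pose let the fingers close. It gives the time, the measured TCP pose, the force and the opening at its end, in the units of the state.
- sense(): the state, without advancing time (a new reading comes with each control period).
- snapshot(name): name is "scene" or "top"; returns (picture, depth): 400x640x3 uint8, blue, green, red; 400x640 float32, m along the optical axis (not along the pixel's ray), 0 where there is no reading.
- camera_info(name): a dict with "K" (3x3 intrinsics, pixels), "dist" ([k1, k2, p1, p2, k3] as OpenCV has them; the pictures are not rectified), "origin" and "orientation" of the camera in the world. Camera axes: x right, y down, z forward; pixel columns grow to the right and rows downward; lengths in m; the calibration is good to about 2 mm. A picture is of the moment at which its call begins. camera_info takes no time and is no camera call.
- sign_off(): hands the job in, once; it reports no verdict.
The state is a dict: "t": time; "q": joint angles; "qd": joint speeds; "tau": joint torques, N m; "tcp_pos": TCP position; "tool_rot": TCP orientation; "force": force on the tool from outside, world axes, zero at the start; "ft_torque": the same for the moment, N m; "finger_gap": opening from 0.0 (shut) to 1.0 (fully open).
Only numpy, scipy, OpenCV 4.12 (cv2) and the standard library are available. Lean on these libraries where they do the work, as an engineer would, in place of code of your own. Each camera call takes 0.05 s, during which the arm holds its last target.

## Task

Set this drive unit to its timing mark: take the round-knobbed timing pin out of the pin block, stand it in the guide bush over the pulley so that it rests on the pulley's face, and let go of it. Then turn the pulley slowly counter-clockwise until its engraved mark comes to the fixed pointer and the pin drops fully home into the pulley's hole, and let go. Stop turning as soon as the pin drops, never force the pin against pulley or bush, and leave the hex-headed pin, the screwdriver and the marker where they are.

Things in the scene. Friction and masses are not known exactly. Their poses are not given: they have to be found in the camera images.
- drive: Fixed grey gearmotor on a 196 x 130 mm plate, shaft up. Origin on the bench under the shaft axis, x from shaft to motor, z up. Gearbox 104 mm square under the pulley; motor from x = 76 to 181 mm, up to 96 mm high. A steel arm 22 mm wide runs at y = 0 from the motor flange over the pulley's rim (86 to 93 mm high) to the guide bush. Elsewhere the space above the rim is free, save for the pointer.
- axis_top (a point): Point on the vertical axis of the pulley at the height of its rim's top, 82 mm above the bench. The pulley: plain metal, toothed, lying face up on the shaft, outer diameter 140 mm. Its rim wall (radius 58 to 70 mm, 58 to 82 mm high) can be pinched from above anywhere clear of arm and pointer, one finger inside, one outside. Dry drag 0.35 N m, 5.5 N at the rim; it stays where it is left.
- axis_face (a point): Point on the pulley's axis at the height of its face, which is recessed 16 mm inside the rim (66 mm above the bench). Keep fingertips 1 to 4 mm above the face and open them only to about 50 mm there: a hub of radius 17 mm stands 4 mm, its screw 8 mm above the face. The face is 8 mm thick and plain but for one timing hole, 10.4 mm wide at 42 mm radius, which turns with the pulley.
- guide (a point): Centre of the mouth of the guide bush, a 20 x 20 x 22 mm steel block with a vertical 9.6 mm hole (1.5 mm chamfer) at the end of the arm, 42 mm from the pulley's axis. The mouth is 96 mm above the bench and 30 mm above the pulley's face; the bush ends 8 mm above the face.
- pointer (a point): Tip of the fixed flat pointer at the rim's edge, 82 mm above the bench, 72 mm from the axis, 90 degrees counter-clockwise of the guide about it. The engraved mark, a dark radial line 2 mm wide across the rim's top, starts 0.5 to 1.1 rad clockwise of it (seen from above). No pose of mark or pulley is given: see it or feel it. With the mark at the pointer the timing hole is under the guide.
- timing_pin: Steel pin 70 mm long, 90 g; origin at its tip, z up along it. Shank 8 mm diameter, 39 mm long (2.5 mm chamfer at the tip), then a collar of 18 mm and, 48 to 68 mm above the tip, a round knob of 22 mm diameter: grip it there. Starts upright in a hole of the pin block, tip 5 mm above the bench. On the pulley's face in the guide, its tip is at 66 mm height.
- pin_collar (a point): Point on the timing pin's axis at the underside of its collar, 39 mm above the tip. With the pin resting on the pulley's face it is 9 mm above the guide's mouth; when the timing hole comes under it, the pin falls 9 mm by its own weight until the collar lies on the bush. It then locks the pulley within about 2 degrees: turning on bears hard on the pin, and the force at the rim jumps.
- hex_pin: The other pin in the block, not to be used: 39 mm long, shank 8 mm diameter, 24 mm long, dark hexagonal head 21 mm wide and 15 mm high. Origin at its tip.
- pin_block: Fixed aluminium block 92 x 50 x 44 mm (x, y, z), origin in the middle of its underside. Two vertical 10 mm through holes at x = -26 and +26 mm hold the timing pin and the hex-headed pin, which change places from start to start; their collars lie on its top, the knob of the timing pin 53 to 73 mm above the bench.
- screwdriver: Loose screwdriver, 198 mm long, 30 mm thick, lying beyond the pin block: a bystander. Origin on the bench under its middle.
- marker_black: Loose marker pen, 137 mm long, 16 mm thick, lying near the front edge of the bench: a bystander. Origin on the bench under its middle.
- parts_case: Fixed open orange small-parts case on the left of the bench, 162 x 222 mm, 51 mm high, its clear lid standing open on the far left side up to 186 mm above the bench: furniture, go round or over it. Origin under its middle.

How it is judged:
On the way, in this order (a step that is already met when the one before it is completed fails the run):
1. The timing pin stands in the guide bush, let go, its tip resting on the pulley's face (collar 6 to 12 mm above the bush) (horizontal distance between pin_collar and guide below 0.004 m and z of pin_collar in the frame of guide between 0.006 and 0.012 m and angle between timing_pin's own z axis and vertical below 0.15 rad and contact force between the fingers and timing_pin below 0.1 N), for 0.2 s.
2. The pulley has been turned to its mark and the pin has dropped home through its hole, with nothing holding it (z of pin_collar in the frame of guide below 0.003 m and horizontal distance between pin_collar and guide below 0.004 m and contact force between the fingers and timing_pin below 0.1 N), for 0.1 s.
At the end, for the whole second after the job is handed in: The timing pin stands upright (within 0.15 rad) in the guide bush, at rest, with its collar down on the bush (within 3 mm); its shank is then through the pulley's timing hole, which holds the mark at the pointer (z of pin_collar in the frame of guide between -0.002 and 0.003 m and horizontal distance between pin_collar and guide below 0.004 m and angle between timing_pin's own z axis and vertical below 0.15 rad and linear speed of timing_pin below 0.02 m/s); the robot touches nothing.
It fails at once if The timing pin is forced against the pulley or the bush with more than 20 N (contact force between timing_pin and drive above 20 N).
It fails at once if The hex-headed pin or a bystander is moved more than 20 mm (distance of any of hex_pin, screwdriver, marker_black from where it was at the start of the episode above 0.02 m).
It also fails if it takes over 72 s, if anything falls off the work surface, if the arm or the gripper's body presses on something with over 40 N, if the wrist force passes 120 N, or if a joint passes its speed limit or range.

## Working session

There is one attempt and no reset: what is moved stays moved. The work goes in short steps, Python scripts to look and compute and a shell command to move; the robot and the scene stay as the last step left them, time stands still between calls to the robot, and variables do not carry over. Pictures are saved under pics/ and viewed, and the job is handed in when it is done.

```bash
mkdir -p pics; ls; python3 - <<'E'
from station import *
import cv2,numpy as np
s=sense();print(s)
import station;print(station.tcp_to_grasp)
for n in("scene","top"):
    im,d=snapshot(n);cv2.imwrite(f"pics/{n}0.png",im);np.savez(f"{n}0.npz",im=im,d=d);print(n,camera_info(n))
E
```

```text
pics
{'t': 0.0, 'q': array([ 1.02551289e+00,  5.28475668e-01,  1.43385873e+00, -1.99075088e-05,
        1.18137715e+00, -1.78504809e-01]), 'qd': array([-0.00093471, -0.00017139,  0.00126116, -0.00028637, -0.00071099,
       -0.00064154]), 'tau': array([-3.40471024e-04, -4.42354882e+01, -1.78028101e+01, -1.92129251e-04,
        8.29021126e-03,  1.45999411e-05]), 'tcp_pos': array([0.22374966, 0.58284007, 0.23034162]), 'tool_rot': array([ 1.82359266e-01,  9.83231395e-01, -9.94084835e-04, -3.66485599e-04]), 'force': array([-0.54589663, -0.05282149,  0.30684511]), 'ft_torque': array([ 0.02292401, -0.0867707 ,  0.00356419]), 'finger_gap': 0.996684905240815}
0.0187
scene {'K': array([[446.91823809,   0.        , 320.09849433],
       [  0.        , 446.91823809, 198.75462973],
       [  0.        ,   0.        ,   1.        ]]), 'dist': array([-0.09695236,  0.        ,  0.        ,  0.        ,  0.        ]), 'origin': array([0.13202234, 0.56308596, 0.52607597]), 'orientation': array([-0.22782283,  0.82223601, -0.49830587,  0.15399985])}
top {'K': array([[404.71167662,   0.        , 316.09064023],
       [  0.        , 404.71167662, 205.32020516],
       [  0.        ,   0.        ,   1.        ]]), 'dist': array([-0.08953671,  0.        ,  0.        ,  0.        ,  0.        ]), 'origin': array([ 0.49714001, -0.154243  ,  1.1209615 ]), 'orientation': array([ 0.71346391, -0.69976416,  0.02304453, -0.02771859])}
```

View pics/scene0.png

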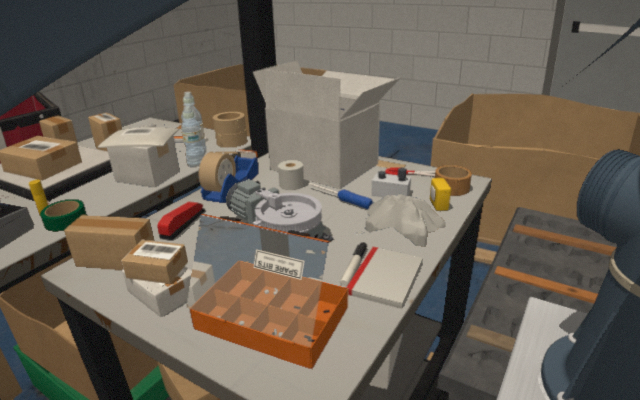

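View pics/top0.png

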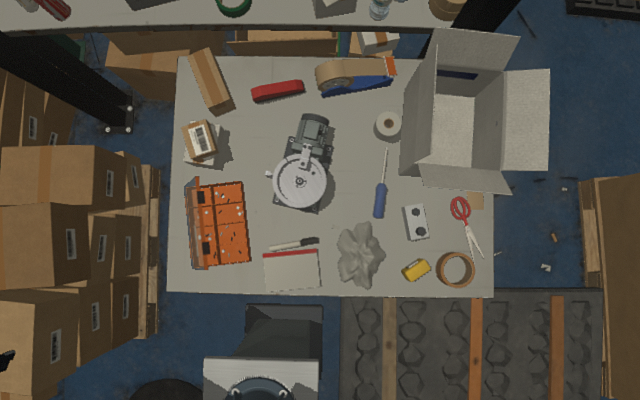

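Top view: drive with pulley near (300,180), pin block at (415,222), screwdriver at (382,190), marker at (295,243). Zooming in.

```bash
cat > h.py <<'E'
import numpy as np,cv2
from scipy.spatial.transform import Rotation as R
from station import camera_info
def ray(n,uv):
    c=camera_info(n);p=cv2.undistortPoints(np.array([[uv]],float),c["K"],c["dist"])[0,0]
    return c["origin"],R.from_quat(c["orientation"]).apply([p[0],p[1],1])
def onz(n,uv,z):
    o,d=ray(n,uv);return o+d*(z-o[2])/d[2]
def proj(n,P):
    c=camera_info(n);r=R.from_quat(c["orientation"]).inv();rv=r.as_rotvec();t=-r.apply(c["origin"])
    return cv2.projectPoints(np.array(P,float).reshape(-1,1,3),rv,t,c["K"],c["dist"])[0][:,0]
E
python3 - <<'E'
import cv2,numpy as np
t=cv2.imread("pics/top0.png");s=cv2.imread("pics/scene0.png")
a=cv2.resize(t[105:220,255:345],None,fx=5,fy=5,interpolation=cv2.INTER_CUBIC)
cv2.imwrite("pics/c1.png",a)
b=cv2.resize(t[190:255,370:450],None,fx=8,fy=8,interpolation=cv2.INTER_CUBIC);cv2.imwrite("pics/c2.png",b)
c=cv2.resize(s[155:255,220:420],None,fx=4,fy=4,interpolation=cv2.INTER_CUBIC);cv2.imwrite("pics/c3.png",c)
E
```

```text
(no output)
```

View pics/c1.png

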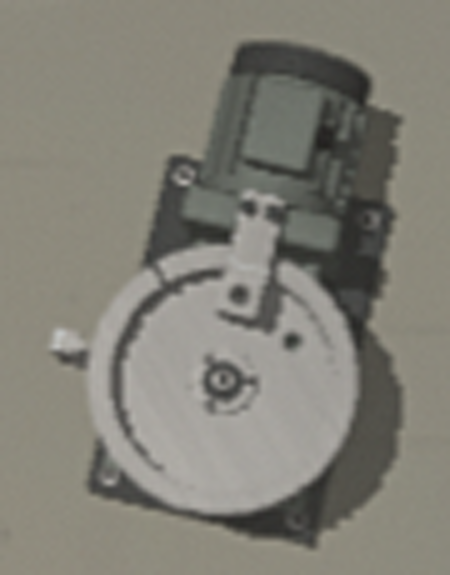

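View pics/c2.png

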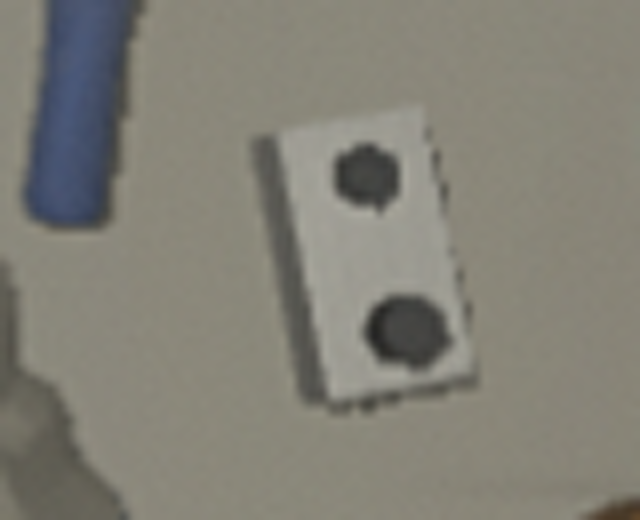

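View pics/c3.png

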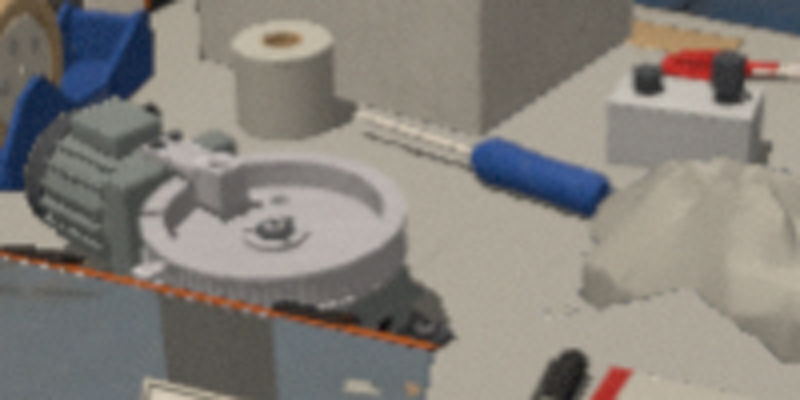

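```bash
python3 - <<'E'
import cv2,numpy as np
from h import *
t=cv2.imread("pics/top0.png");g=cv2.cvtColor(t,cv2.COLOR_BGR2GRAY)
d=np.load("top0.npz")["d"]
def blobs(x0,x1,y0,y1,th,inv=True,K=8):
    r=cv2.resize(g[y0:y1,x0:x1],None,fx=K,fy=K,interpolation=cv2.INTER_CUBIC)
    m=((r<th) if inv else (r>th)).astype(np.uint8)
    n,l,st,c=cv2.connectedComponentsWithStats(m)
    for i in range(1,n):
        if st[i,4]>K*K*2: print(st[i]/np.array([K,K,K,K,K*K]),((c[i]+.5)/K-.5)+[x0,y0])
print("pins");blobs(404,430,200,240,105)
print("guide");blobs(297,318,155,178,110)
c=(255+43+.5,0)
for n,uv,z in [("timing",(420.4,230.8),.066)]:
    print(n,onz("top",uv,z))
# rim: bright mask
K=6;r=cv2.resize(g[140:220,260:340],None,fx=K,fy=K,interpolation=cv2.INTER_CUBIC)
for th in(135,150,160):
    m=(r>th).astype(np.uint8);m=cv2.morphologyEx(m,cv2.MORPH_OPEN,np.ones((25,25)))
    cs,_=cv2.findContours(m,cv2.RETR_EXTERNAL,cv2.CHAIN_APPROX_NONE);q=max(cs,key=cv2.contourArea)
    h=cv2.convexHull(q);e=cv2.fitEllipse(q);ctr=(np.array(e[0])+.5)/K-.5+[260,140]
    print(th,ctr,np.array(e[1])/K,onz("top",ctr,.082))
print(np.median(d[175:190,290:310]))
print(proj("top",onz("top",(300,180),.066)))
E
```

```text
pins
[ 0.     8.125  6.875 31.875 76.5  ] [406.26687602 226.04388787]
[ 7.875  8.     8.     8.25  50.625] [415.41956019 211.5753858 ]
[11.5     27.      10.875    9.25    75.71875] [420.38975444 231.01550248]
[17.625   37.25     8.       2.75     9.53125] [424.78811475 238.03114754]
[11.75   39.      5.      1.      3.6875] [417.96027542 239.09427966]
guide
[ 1.875     0.       19.125    16.5      82.296875] [309.24564505 162.68099725]
[0.    3.75  2.625 2.    4.5  ] [297.6953125  159.19401042]
[ 4.       7.125    3.625    3.625   10.03125] [302.34988318 163.45035047]
[14.75   16.625   3.5     3.25    8.3125] [312.88674812 172.71804511]
[ 0.       21.75      3.5       1.25      2.359375] [297.96895695 177.11465232]
timing [ 0.51140849 -0.42048424  0.066     ]
135 [302.60692342 178.75385539] [86.08843994 93.63739014] [ 0.64004786 -0.1103989   0.082     ]
150 [300.69220225 185.59376017] [40.73839315 46.86824544] [ 0.6221424  -0.10584713  0.082     ]
160 [297.23576101 193.27135722] [21.97727712 38.22398631] [ 0.60203968 -0.09737416  0.082     ]
1.0603762
[[300. 180.]]
```

```bash
python3 - <<'E'
import cv2,numpy as np
from h import *
t=cv2.imread("pics/top0.png");g=cv2.cvtColor(t,cv2.COLOR_BGR2GRAY)
A=onz("top",(299.35,180.6),.074);A2=onz("top",(299.2,180.2),.082)
G=onz("top",(302.35,163.45),.096);H=onz("top",(312.89,172.72),.066)
M=onz("top",(255+155/5-.4,105+270/5-.4),.082)
P=onz("top",(255+83/5-.4,105+357/5-.4),.082)
T=onz("top",(420.39,231.0),.067);X=onz("top",(415.42,211.58),.055)
for n,v in dict(A=A,A2=A2,G=G,H=H,M=M,P=P,T=T,X=X).items():
    w=(v-A2)[:2];print(n,v.round(4),"r",np.hypot(*w).round(4),"ang",np.degrees(np.arctan2(w[1],w[0])).round(1))
print("pins dist",np.hypot(*(T-X)[:2]))
# circle on rim outer boundary: refine by radial gradient on plane z=.082 rectified
print(proj("scene",[G,T+[0,0,.008],A2,H]))
# rectified top view of plane z=.082
S=4000
xs=np.arange(-.09,.09,1/S)
X_,Y_=np.meshgrid(-xs,-xs) 
pts=np.stack([A2[0]+Y_.ravel()*1,A2[1]+X_.ravel(),np.full(X_.size,.082)],1)
pp=proj("top",pts).astype(np.float32).reshape(*X_.shape,2)
im=cv2.remap(t,pp[...,0],pp[...,1],cv2.INTER_CUBIC)
c=len(xs)//2
for r in(.058,.070):cv2.circle(im,(c,c),int(r*S),(0,0,255),1)
cv2.imwrite("pics/rect.png",im[:600,:800]);print(im.shape)
E
```

```text
A [ 0.6361 -0.1017  0.074 ] r 0.0 ang -21.7
A2 [ 0.6361 -0.1017  0.082 ] r 0.0 ang 0.0
G [ 0.6776 -0.1094  0.096 ] r 0.0422 ang -10.6
H [ 0.6587 -0.1364  0.066 ] r 0.0415 ang -56.9
M [ 0.6921 -0.065   0.082 ] r 0.0669 ang 33.3
P [ 0.6458 -0.0288  0.082 ] r 0.0736 ang 82.4
T [ 0.5109 -0.4202  0.067 ] r 0.3423 ang -111.5
X [ 0.5622 -0.4098  0.055 ] r 0.3169 ang -103.5
pins dist 0.052342668381256174
[[275.2479066  195.60160074]
 [403.07914881 168.89702601]
 [289.22765064 207.26009303]
 [290.41085922 204.77105635]]
(720, 720, 3)
```

View pics/rect.png

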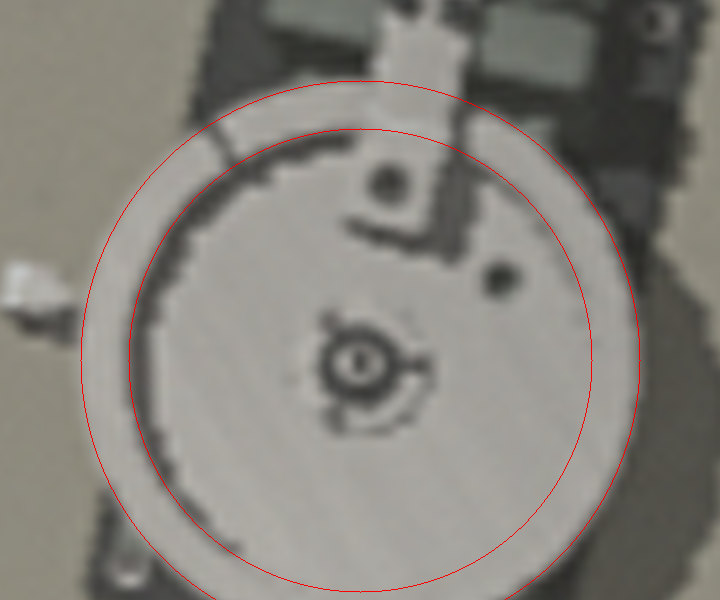

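Rectified view confirms the circle fit (rim at center/70 mm). Timing pin is the near, taller one at (0.511,-0.420); guide (0.678,-0.109); turn needed ≈46°. Now check the obstacles.

```bash
cat >> h.py <<'E'
def delta(target,jaw=None,s=None):
    """tool-frame shift/10cm and turn/360 to reach target xyz with jaw angle(deg, mod 180)"""
    from station import sense
    s=s or sense();r=R.from_quat(s["tool_rot"]);m=r.as_matrix()
    sh=r.inv().apply(np.array(target)-s["tcp_pos"])/.1
    a=np.degrees(np.arctan2(m[1,1],m[0,1]))
    # full desired rot: z down exactly
    turn=np.zeros(3)
    if jaw is not None:
        j=a+((jaw-a+90)%180-90);j=np.radians(j)
        y=np.array([np.cos(j),np.sin(j),0]);z=np.array([0,0,-1.]);x=np.cross(y,z)
        turn=(r.inv()*R.from_matrix(np.stack([x,y,z],1))).as_rotvec()/(2*np.pi)
    print("t",round(s["t"],2),"tcp",s["tcp_pos"].round(4),"jaw",round(a,2),"tilt",np.degrees(np.arccos(-m[2,2])).round(2),"F",s["force"].round(2),"gap",round(s["finger_gap"],3),"q",s["q"].round(2))
    print("shift",sh.round(3),"turn",turn.round(4))
E
python3 - <<'E'
from h import *
d=np.load("top0.npz")["d"]
c=camera_info("top");r=R.from_quat(c["orientation"])
v,u=np.mgrid[0:400,0:640]
p=cv2.undistortPoints(np.stack([u,v],-1).reshape(-1,1,2).astype(float),c["K"],c["dist"])[:,0]
P=r.apply(np.c_[p,np.ones(len(p))]*d.reshape(-1,1))+c["origin"]
P=P[d.ravel()>0]
for y0 in np.arange(-.6,.4,.1):
  print("y%.1f"%y0,end=": ")
  for x0 in np.arange(.3,.9,.05):
    m=(P[:,0]>x0)&(P[:,0]<x0+.05)&(P[:,1]>y0)&(P[:,1]<y0+.1)
    print("%.2f"%(P[m,2].max() if m.any() else 0),end=" ")
  print()
delta([.45,.35,.23],101.5)
E
```

```text
y-0.6: 0.00 0.05 0.05 0.05 0.01 0.27 0.27 0.21 0.21 0.21 0.21 0.20 0.29 
y-0.5: 0.01 0.07 0.07 0.05 0.08 0.27 0.27 0.22 0.01 0.01 0.01 0.30 0.30 
y-0.4: 0.01 0.07 0.07 0.06 0.05 0.05 0.27 0.30 0.30 0.30 0.30 0.30 0.29 
y-0.3: 0.01 0.08 0.09 0.08 0.06 0.01 0.01 0.01 0.01 0.01 0.01 0.07 0.12 
y-0.2: 0.01 0.02 0.02 0.02 0.01 0.09 0.09 0.10 0.10 0.10 0.09 0.12 0.12 
y-0.1: 0.02 0.02 0.02 0.02 0.01 0.09 0.09 0.09 0.09 0.07 0.06 0.05 0.05 
y-0.0: 0.01 0.01 0.05 0.18 0.05 0.05 0.05 0.01 0.01 0.01 0.09 0.09 0.05 
y0.1: 0.01 0.01 0.19 0.19 0.19 0.19 0.19 0.10 0.10 0.10 0.10 0.10 0.10 
y0.2: 0.01 0.01 0.00 0.01 0.06 0.07 0.07 0.05 0.09 0.10 0.01 0.01 0.09 
y0.3: 0.00 0.00 0.00 0.00 0.00 0.00 0.00 0.00 0.00 0.00 0.00 0.00 0.00 
t 0.1 tcp [0.2238 0.5829 0.2304] jaw 68.99 tilt 0.11 F [ 0.58 -0.75  0.35] gap 1.0 q [ 1.03  0.53  1.43 -0.    1.18 -0.18]
shift [-2.947 -1.363  0.006] turn [-0.0003 -0.0001 -0.0903]
```

```bash
python3 - <<'E'
from h import *
d=np.load("top0.npz")["d"]
c=camera_info("top");r=R.from_quat(c["orientation"])
v,u=np.mgrid[0:400,0:640]
p=cv2.undistortPoints(np.stack([u,v],-1).reshape(-1,1,2).astype(float),c["K"],c["dist"])[:,0]
P=r.apply(np.c_[p,np.ones(len(p))]*d.reshape(-1,1))+c["origin"]
P=P[d.ravel()>0]
for y0 in np.arange(-.7,-.3,.03):
    m=(P[:,2]>.1)&(P[:,1]>y0)&(P[:,1]<y0+.03)&(P[:,0]>.45)
    if m.any(): i=np.where(m)[0];q=P[i[np.argsort(P[i,0])[:4]]];print(round(y0,2),q.round(3)[:,[0,2]].tolist())
E
```

```text
-0.7 [[0.676, 0.241], [0.678, 0.238], [0.68, 0.242], [0.682, 0.243]]
-0.67 [[0.65, 0.244], [0.65, 0.241], [0.65, 0.24], [0.651, 0.239]]
-0.64 [[0.652, 0.227], [0.652, 0.226], [0.652, 0.224], [0.652, 0.223]]
-0.61 [[0.654, 0.209], [0.654, 0.209], [0.654, 0.21], [0.654, 0.209]]
-0.58 [[0.589, 0.27], [0.59, 0.272], [0.59, 0.272], [0.591, 0.27]]
-0.55 [[0.59, 0.269], [0.591, 0.268], [0.591, 0.268], [0.592, 0.272]]
-0.52 [[0.593, 0.272], [0.594, 0.271], [0.594, 0.27], [0.594, 0.272]]
-0.49 [[0.595, 0.27], [0.596, 0.27], [0.596, 0.268], [0.596, 0.27]]
-0.46 [[0.597, 0.271], [0.597, 0.27], [0.597, 0.267], [0.598, 0.272]]
-0.43 [[0.6, 0.272], [0.6, 0.271], [0.6, 0.271], [0.6, 0.271]]
-0.4 [[0.602, 0.274], [0.602, 0.271], [0.602, 0.271], [0.602, 0.272]]
-0.34 [[1.118, 0.119], [1.119, 0.117], [1.119, 0.116], [1.12, 0.101]]
-0.31 [[1.12, 0.115], [1.121, 0.103], [1.122, 0.107], [1.122, 0.106]]
```

```bash
D='python3 -c'
python3 -m inch '[[-1,[-0.5,-0.5,0],[0,0,-0.023]],[-1,[-1,-1,0],[0,0,-0.046]],[-1,[-1,-1,0],[0,0,-0.069]],[-1,[-1,-1,0],[0,0,-0.09]]]' 
python3 -c "from h import *;delta([.53,.1,.23],101.5);delta([.511,-.42,.15],101.5)"
```

```text
t: 0.5
tcp_pos: [0.2823, 0.4495, 0.2307]
tool_rot: [-0.1, 0.995, -0.002, -0.001]
force: [0.2, 1.8, -0.3]
finger_gap: 1.001
t 0.5 tcp [0.2823 0.4495 0.2307] jaw 101.47 tilt 0.26 F [ 0.15  1.76 -0.26] gap 1.001 q [ 0.8   0.4   1.67 -0.    1.08 -0.97]
shift [-1.733 -3.918  0.017] turn [-0.0006 -0.0004 -0.0001]
t 0.5 tcp [0.2823 0.4495 0.2307] jaw 101.47 tilt 0.26 F [ 0.15  1.76 -0.26] gap 1.001 q [ 0.8   0.4   1.67 -0.    1.08 -0.97]
shift [-0.515 -8.973  0.839] turn [-0.0006 -0.0004 -0.0001]
```

```bash

python3 -m inch '[[-1,[-1,-1,0],[0,0,0.45]],[-1,[-1,-1,0],[0,0,0.45]],[-1,[-1,-1,0],[0,0,0.45]],[-1,[-1,-1,0],[0,0,0.45]],[-1,[-1,-1,0],[0,0,0.45]],[-1,[-1,-1,0],[0,0,0.45]],[-1,[-1,-1,0],[0,0,0.45]],[-1,[-1,-1,0],[0,0,0.45]],[-1,[-1,-1,0],[0,0,0.45]],[-1,[-1,-1,0],[0,0,0.45]],[-1,[-1,-1,0],[0,0,0.45]],[-1,[-1,-1,0],[0,0,0.45]],[-1,[-1,-1,0],[0,0,0.45]],[-1,[-1,-1,0],[0,0,0.45]],[-1,[-1,-1,0],[0,0,0.45]],[-1,[-1,-1,0],[0,0,0.45]],[-1,[-1,-1,0],[0,0,0.45]],[-1,[-1,-1,0],[0,0,0.45]],[-1,[-1,-1,0],[0,0,0.45]]]' 
python3 -c "from h import *;delta([.53,.1,.23],101.5);delta([.511,-.42,.15],101.5)"
```

```text
t: 2.4
tcp_pos: [0.399, 0.3757, 0.2309]
tool_rot: [0.968, 0.251, -0.001, 0.0]
force: [-0.5, 0.2, 0.2]
finger_gap: 1.003
t 2.4 tcp [0.399  0.3757 0.2309] jaw -60.94 tilt 0.06 F [-0.51  0.17  0.21] gap 1.003 q [ 0.55  0.43  1.63 -0.    1.09  1.61]
shift [-0.194  3.046  0.009] turn [0.     0.0002 0.0488]
t 2.4 tcp [0.399  0.3757 0.2309] jaw -60.94 tilt 0.06 F [-0.51  0.17  0.21] gap 1.003 q [ 0.55  0.43  1.63 -0.    1.09  1.61]
shift [-2.886  7.499  0.812] turn [0.     0.0002 0.0488]
```

```bash

for i in 1; do
python3 -m inch '[[-1,[-0.1,0.5,0],[0,0,0]],[-1,[-0.2,1,0],[0,0,0]]]'|tail -5|head -2
python3 -m inch '[[-1,[-0.1,0.5,0],[0,0,0]],[-1,[-0.2,1,0],[0,0,0]]]'|head -2
python3 -m inch '[[-1,[-0.1,0.5,0],[0,0,0]],[-1,[-0.2,1,0],[0,0,0]]]'|head -2
python3 -m inch '[[-1,[-0.5,0.5,0],[0,0,0]],[-1,[-1,1,0],[0,0,0.048]],[-1,[-1,1,0],[0,0,0.048]],[-1,[-1,1,0],[0,0,0.048]]]'|head -2
done
python3 -c "from h import *;delta([.511,-.42,.15],101.5)"
```

```text
t: 2.6
tcp_pos: [0.43, 0.2808, 0.2309]
t: 2.8
tcp_pos: [0.4614, 0.1842, 0.2311]
t: 3.0
tcp_pos: [0.4925, 0.0888, 0.2311]
t: 3.4
tcp_pos: [0.4534, -0.0496, 0.2311]
t 3.4 tcp [ 0.4534 -0.0496  0.2311] jaw -78.38 tilt 0.09 F [-0.42  0.44 -0.04] gap 1.002 q [-0.35  0.3   1.84 -0.    1.    1.01]
shift [-0.18   3.743  0.815] turn [0.0001 0.0002 0.0003]
```

```bash

python3 -m inch '[[-1,[0,0.5,0],[0,0,0]],[-1,[-0.05,1,0],[0,0,0]]]'|head -2
python3 -m inch '[[-1,[0,0.5,0],[0,0,0]],[-1,[-0.05,1,0],[0,0,0]]]'|head -2
python3 -m inch '[[-1,[0,0.5,0.2],[0,0,0]],[-1,[-0.05,1,0.4],[0,0,0]],[-1,[-0.05,1,0.4],[0,0,0]]]'|head -2
python3 -m inch '[[-1,[0,0.4,0.2],[0,0,0]],[-1,[-0.03,0.74,0.4],[0,0,0]],[-1,[-0.03,0.74,0.4],[0,0,0]],[-1,[-0.03,0.74,0.4],[0,0,0]]]'
python3 - <<'E'
from h import *;delta([.511,-.4202,.052],101.5)
from station import *
im,d=snapshot("scene");cv2.imwrite("pics/s1.png",cv2.resize(im[60:260,330:530],None,fx=3,fy=3))
im,d=snapshot("top");cv2.imwrite("pics/t1.png",cv2.resize(im[170:270,360:480],None,fx=5,fy=5))
E
```

```text
t: 3.6
tcp_pos: [0.4709, -0.1439, 0.2314]
t: 3.8
tcp_pos: [0.4873, -0.2436, 0.2312]
t: 4.1
tcp_pos: [0.5029, -0.3456, 0.1886]
t: 4.5
tcp_pos: [0.515, -0.4131, 0.1501]
tool_rot: [0.994, 0.106, -0.001, -0.002]
force: [-0.2, 0.5, -0.1]
finger_gap: 1.003
t 4.5 tcp [ 0.515  -0.4131  0.1501] jaw -77.87 tilt 0.19 F [-0.23  0.46 -0.14] gap 1.003 q [-0.85  0.67  1.41  0.    1.07  0.51]
shift [-0.053  0.064  0.981] turn [-0.0005  0.0002  0.0017]
```

View pics/s1.png

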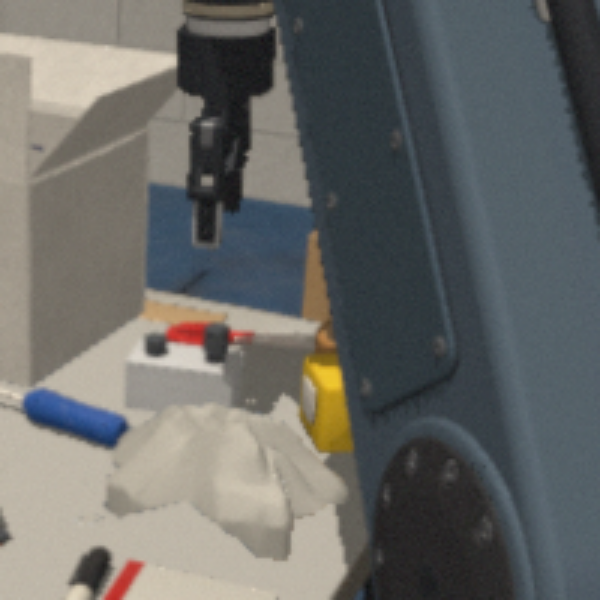

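View pics/t1.png

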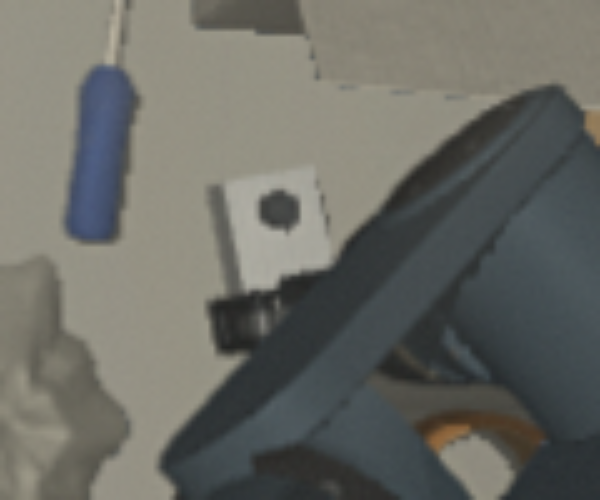

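```bash

python3 -m inch '[[-1,[-0.05,0.06,0.3],[0,0,0]],[-1,[-0.05,0.06,0.6],[0,0,0]],[-1,[-0.05,0.06,0.8],[0,0,0]],[-1,[-0.05,0.06,0.95],[0,0,0]],[-1,[-0.05,0.06,0.95],[0,0,0]]]'
python3 -c "from h import *;delta([.511,-.4202,.0525],101.5)"
```

```text
t: 5.1
tcp_pos: [0.511, -0.4192, 0.055]
tool_rot: [0.994, 0.106, -0.001, -0.002]
force: [-0.3, -0.2, 0.0]
finger_gap: 1.0
t 5.1 tcp [ 0.511  -0.4192  0.055 ] jaw -77.82 tilt 0.22 F [-0.34 -0.23  0.  ] gap 1.0 q [-0.86  0.79  1.46  0.    0.9   0.5 ]
shift [-0.002  0.01   0.025] turn [-0.0005  0.0003  0.0019]
```

```bash

python3 -m inch '[[0,[0,0.01,0.02],[0,0,0]],[0.2,[0,0.01,0.02],[0,0,0]],[0.4,[0,0.01,0.02],[0,0,0]],[0.6,[0,0.01,0.02],[0,0,0]],[1,[0,0.01,0.02],[0,0,0]],[1,[0,0.01,0.02],[0,0,0]],[1,[0,0.01,0.02],[0,0,0]],[1,[0,0.01,0.02],[0,0,0]]]' 30
python3 - <<'E'
from h import *;delta([.511,-.4202,.12],101.5)
from station import *
im,d=snapshot("scene");cv2.imwrite("pics/s2.png",cv2.resize(im[60:260,330:530],None,fx=3,fy=3))
E
```

```text
t: 5.9
tcp_pos: [0.5118, -0.422, 0.0552]
tool_rot: [0.994, 0.105, 0.0, -0.0]
force: [-1.0, 2.4, 6.7]
finger_gap: 0.237
t 5.9 tcp [ 0.5118 -0.422   0.0552] jaw -77.9 tilt 0.02 F [-1.    2.38  6.75] gap 0.237 q [-0.86  0.8   1.45  0.    0.9   0.5 ]
shift [-0.004 -0.019 -0.648] turn [-0.0001 -0.      0.0017]
```

View pics/s2.png

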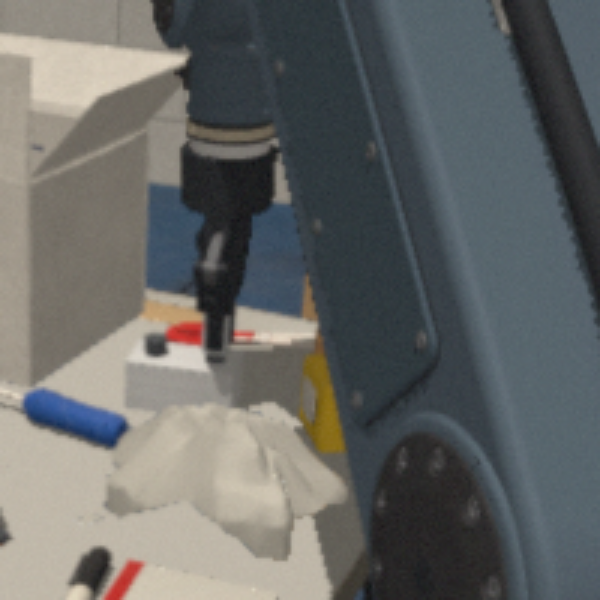

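```bash

python3 -m inch '[[1,[0,0,-0.1],[0,0,0]],[1,[0,0,-0.3],[0,0,0]],[1,[0,0,-0.5],[0,0,0]],[1,[0,0,-0.75],[0,0,0]],[1,[0,0,-1],[0,0,0]],[1,[0,0,-1],[0,0,0]],[1,[0,0,-1],[0,0,0]]]'
python3 - <<'E'
from h import *;delta([.511,-.4202,.2],101.5)
from station import *
im,d=snapshot("scene");cv2.imwrite("pics/s3.png",cv2.resize(im[60:260,330:530],None,fx=3,fy=3))
E
```

```text
t: 6.65
tcp_pos: [0.5117, -0.4226, 0.1547]
tool_rot: [0.994, 0.105, 0.0, 0.001]
force: [-0.5, 0.4, -1.5]
finger_gap: 0.243
t 6.65 tcp [ 0.5117 -0.4226  0.1547] jaw -77.9 tilt 0.07 F [-0.46  0.43 -1.46] gap 0.243 q [-0.86  0.66  1.4  -0.    1.08  0.5 ]
shift [-0.002 -0.025 -0.453] turn [ 0.0002 -0.0001  0.0017]
```

View pics/s3.png

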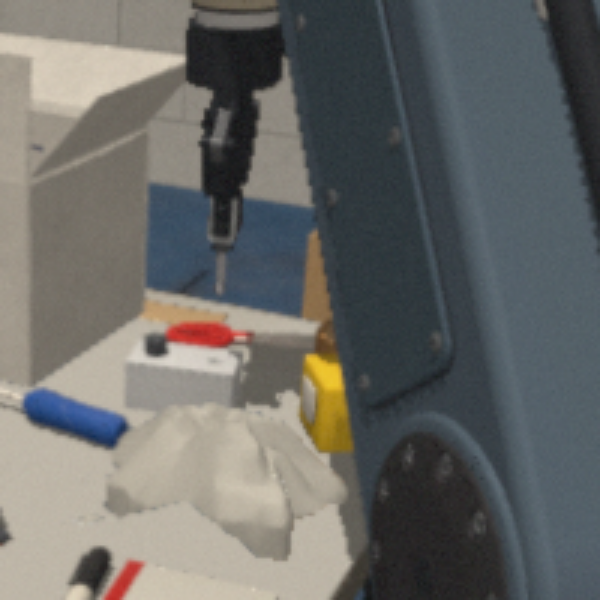

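```bash

python3 -m inch '[[1,[0,-0.3,-0.3],[0,0,0]],[1,[0,-0.6,-0.45],[0,0,0]],[1,[0,-1,-0.45],[0,0,0]]]'|head -2
python3 -m inch '[[1,[0.2,-0.4,0],[0,0,0]],[1,[0.5,-0.7,0],[0,0,0]],[1,[0.8,-1,0],[0,0,0]]]'|head -2
python3 -m inch '[[1,[0.3,-0.2,0],[0,0,0]],[1,[0.6,-0.4,0],[0,0,0]],[1,[0.9,-0.5,0],[0,0,0]]]'|head -2
python3 -m inch '[[1,[0.2,-0.1,0],[0,0,0]],[1,[0.4,-0.2,0],[0,0,0]],[1,[0.5,-0.2,0],[0,0,0]],[1,[0.5,-0.2,0],[0,0,0]],[1,[0.5,-0.2,0],[0,0,0]]]'
python3 - <<'E'
from h import *;delta([.6784,-.1118,.165],102.1)
E
```

```text
t: 7.0
tcp_pos: [0.4914, -0.3256, 0.1998]
t: 7.3
tcp_pos: [0.5472, -0.2081, 0.1977]
t: 7.6
tcp_pos: [0.6249, -0.1395, 0.1972]
t: 8.1
tcp_pos: [0.6691, -0.1128, 0.1982]
tool_rot: [0.994, 0.105, -0.001, -0.0]
force: [0.8, -0.2, -1.5]
finger_gap: 0.241
t 8.1 tcp [ 0.6691 -0.1128  0.1982] jaw -77.92 tilt 0.15 F [ 0.85 -0.24 -1.55] gap 0.241 q [-0.33  0.64  1.32 -0.    1.19  1.03]
shift [0.094 0.01  0.331] turn [-0.0001  0.0004 -0.0001]
```

```bash

python3 -m inch '[[1,[0.09,0.01,0.15],[0,0,0]],[1,[0.09,0.01,0.33],[0,0,0]],[1,[0.09,0.01,0.33],[0,0,0]],[1,[0.09,0.01,0.33],[0,0,0]]]'
python3 - <<'E'
from h import *;delta([.6784,-.1118,.165],102.1)
from station import *
im,d=snapshot("scene");cv2.imwrite("pics/s4.png",im);cv2.imwrite("pics/s4c.png",cv2.resize(im[130:230,200:340],None,fx=5.5,fy=5.5,interpolation=cv2.INTER_CUBIC))
im,d=snapshot("top");cv2.imwrite("pics/t4.png",im);cv2.imwrite("pics/t4c.png",cv2.resize(im[110:215,250:350],None,fx=5,fy=5,interpolation=cv2.INTER_CUBIC))
E
```

```text
t: 8.5
tcp_pos: [0.6785, -0.1117, 0.1653]
tool_rot: [0.994, 0.105, -0.001, -0.0]
force: [-0.2, -0.3, -1.0]
finger_gap: 0.241
t 8.5 tcp [ 0.6785 -0.1117  0.1653] jaw -77.94 tilt 0.12 F [-0.24 -0.26 -1.  ] gap 0.241 q [-0.33  0.68  1.32 -0.    1.14  1.04]
shift [-0.002  0.     0.003] turn [-0.0002  0.0003 -0.0001]
```

View pics/s4c.png

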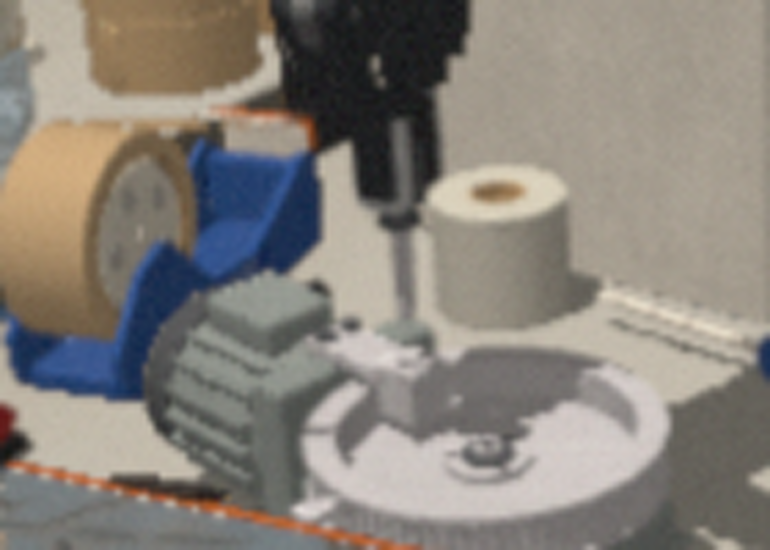

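View pics/t4c.png

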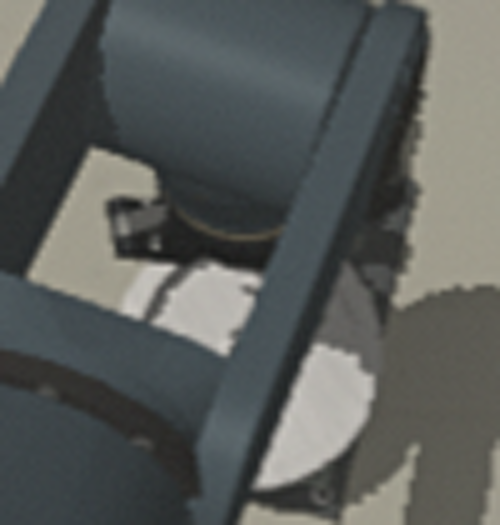

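```bash

python3 - <<'E'
from h import *
a=cv2.imread("pics/scene0.png")[175:225,245:315];b=cv2.imread("pics/s4.png")[165:215,245:315]
f=lambda x:cv2.resize(x,None,fx=8,fy=8,interpolation=cv2.INTER_CUBIC)
cv2.imwrite("pics/s0z.png",f(a));cv2.imwrite("pics/s4z.png",f(b))
E
```

```text
(no output)
```

View pics/s0z.png

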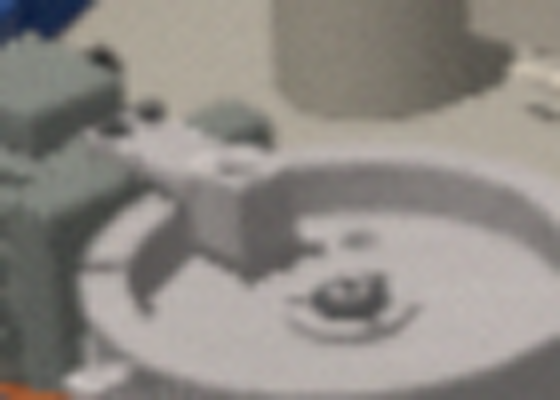

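View pics/s4z.png

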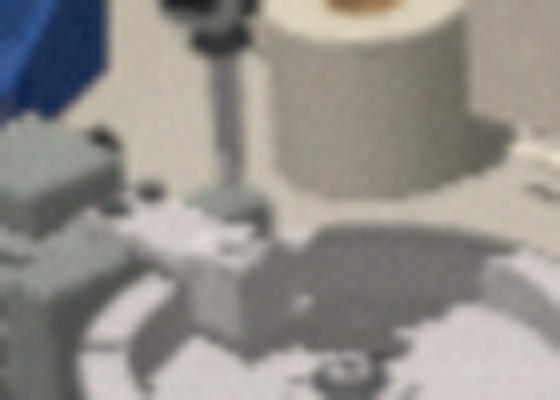

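```bash

python3 - <<'E'
from h import *
G=onz("scene",(273.7,195.4),.096);print(G)
for z in(.111,.113,.115,.117):print(z,proj("scene",[[G[0],G[1],z]]))
print(proj("scene",[G+[.005,0,.019],G+[0,.005,.019]]))
E
```

```text
[ 0.68116739 -0.10859187  0.096     ]
0.111 [[273.18765464 189.1467337 ]]
0.113 [[273.11892999 188.30629081]]
0.115 [[273.0501083  187.46426902]]
0.117 [[272.98118952 186.62066562]]
[[271.1928275  186.9777763 ]
 [271.62755144 188.35847776]]
```

```bash

python3 -m inch '[[1,[0,0,0.08],[0,0,0]],[1,[0,0,0.15],[0,0,0]],[1,[0,0,0.17],[0,0,0]],[1,[0,0,0.19],[0,0,0]],[1,[0,0,0.19],[0,0,0]]]' 20
python3 -m inch '[[1,[0,0,0.02],[0,0,0]],[1,[0,0,0.04],[0,0,0]],[1,[0,0,0.04],[0,0,0]]]'
python3 -c "from h import *;delta([.6784,-.1118,.118],102.1)"
```

```text
t: 9.1
tcp_pos: [0.6791, -0.1112, 0.1469]
tool_rot: [0.994, 0.105, -0.0, -0.0]
force: [0.5, -0.6, -1.7]
finger_gap: 0.237
t: 9.4
tcp_pos: [0.6786, -0.1111, 0.1431]
tool_rot: [0.994, 0.106, -0.001, -0.0]
force: [-0.2, 0.2, -1.1]
finger_gap: 0.238
t 9.4 tcp [ 0.6786 -0.1111  0.1431] jaw -77.89 tilt 0.08 F [-0.21  0.25 -1.11] gap 0.238 q [-0.32  0.71  1.34 -0.    1.1   1.04]
shift [-0.003  0.006  0.251] turn [-0.0001  0.0002  0.    ]
```

```bash

python3 -m inch '[[1,[0,0,0.02],[0,0,0]],[1,[0,0,0.04],[0,0,0]],[1,[0,0,0.06],[0,0,0]],[1,[0,0,0.06],[0,0,0]]]'
python3 -c "from h import *;delta([.6784,-.1118,.118],102.1)"
```

```text
t: 9.8
tcp_pos: [0.6786, -0.1111, 0.1366]
tool_rot: [0.994, 0.105, -0.001, -0.0]
force: [-1.3, 0.7, -1.7]
finger_gap: 0.243
t 9.8 tcp [ 0.6786 -0.1111  0.1366] jaw -77.89 tilt 0.1 F [-1.31  0.7  -1.7 ] gap 0.243 q [-0.32  0.72  1.34  0.    1.09  1.04]
shift [-0.004  0.007  0.186] turn [-0.0001  0.0002  0.    ]
```

```bash

python3 -m inch '[[1,[0,0,0.03],[0,0,0]],[1,[0,0,0.06],[0,0,0]],[1,[0,0,0.09],[0,0,0]],[1,[0,0,0.11],[0,0,0]],[1,[0,0,0.11],[0,0,0]]]'
python3 -m inch '[[1,[0,0,0.02],[0,0,0]],[1,[0,0,0.04],[0,0,0]],[1,[0,0,0.06],[0,0,0]],[1,[0,0,0.06],[0,0,0]]]'
python3 - <<'E'
from h import *;delta([.6784,-.1118,.116],102.1)
from station import *
im,d=snapshot("scene");cv2.imwrite("pics/s5z.png",cv2.resize(im[155:225,235:315],None,fx=8,fy=8,interpolation=cv2.INTER_CUBIC))
E
```

```text
t: 10.3
tcp_pos: [0.6786, -0.111, 0.1256]
tool_rot: [0.994, 0.105, -0.001, -0.0]
force: [-3.2, 1.3, -1.0]
finger_gap: 0.242
t: 10.7
tcp_pos: [0.6786, -0.1109, 0.1199]
tool_rot: [0.994, 0.105, -0.001, -0.0]
force: [-3.2, 2.0, 0.3]
finger_gap: 0.242
t 10.7 tcp [ 0.6786 -0.1109  0.1199] jaw -77.89 tilt 0.09 F [-3.24  2.02  0.28] gap 0.242 q [-0.32  0.74  1.35  0.    1.05  1.04]
shift [-0.004  0.009  0.039] turn [-0.0002  0.0002  0.    ]
```

View pics/s5z.png

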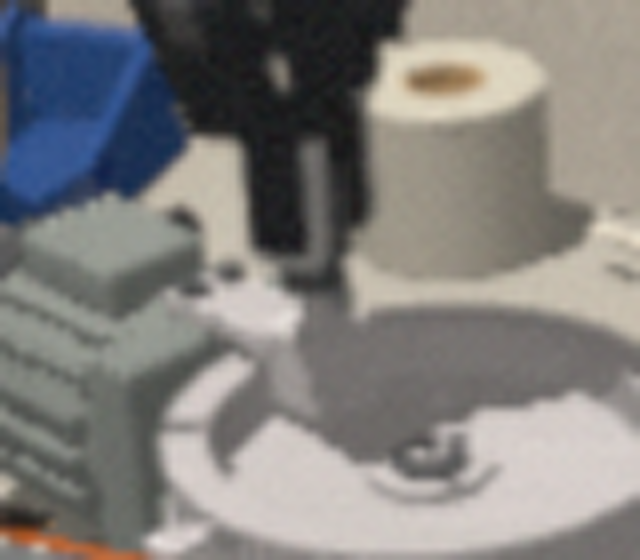

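```bash

python3 -m inch '[[1,[-0.01,-0.01,0],[0,0,0]],[1,[-0.01,-0.01,0.015],[0,0,0]],[1,[-0.01,-0.01,0.03],[0,0,0]],[1,[-0.01,-0.01,0.03],[0,0,0]]]'
python3 -c "from h import *;delta([.6784,-.1118,.116],102.1)"
```

```text
t: 11.15
tcp_pos: [0.6782, -0.1107, 0.1173]
tool_rot: [0.994, 0.105, 0.0, 0.0]
force: [-3.4, 1.8, 0.2]
finger_gap: 0.239
t 11.15 tcp [ 0.6782 -0.1107  0.1173] jaw -77.9 tilt 0.04 F [-3.38  1.8   0.18] gap 0.239 q [-0.32  0.74  1.36 -0.    1.05  1.04]
shift [-0.001  0.011  0.013] turn [ 0.0001 -0.0001  0.    ]
```

```bash

python3 -m inch '[[0.5,[0,0,0],[0,0,0]],[0.3,[0,0,0],[0,0,0]],[0,[0,0,0],[0,0,0]],[-0.3,[0,0,0],[0,0,0]],[-0.6,[0,0,0],[0,0,0]],[-0.6,[0,0,0],[0,0,0]]]'
python3 - <<'E'
from h import *;delta([.6784,-.1118,.116],102.1)
from station import *
im,d=snapshot("scene");cv2.imwrite("pics/s6z.png",cv2.resize(im[155:225,235:315],None,fx=8,fy=8,interpolation=cv2.INTER_CUBIC))
E
```

```text
t: 11.75
tcp_pos: [0.6784, -0.1107, 0.1175]
tool_rot: [0.994, 0.105, 0.0, 0.0]
force: [0.4, -0.2, 0.2]
finger_gap: 0.799
t 11.75 tcp [ 0.6784 -0.1107  0.1175] jaw -77.9 tilt 0.05 F [ 0.42 -0.19  0.2 ] gap 0.799 q [-0.32  0.74  1.36 -0.    1.05  1.04]
shift [-0.002  0.01   0.015] turn [ 0.0001 -0.0001  0.    ]
```

View pics/s6z.png

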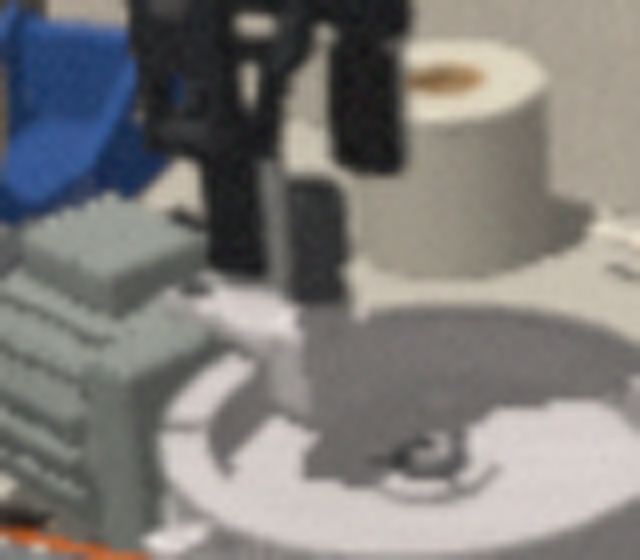

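```bash

python3 -m inch '[[-0.6,[0,0,-0.2],[0,0,0]],[-0.6,[0,0,-0.4],[0,0,0]],[-0.6,[0,0,-0.7],[0,0,0]],[-0.6,[0,0,-0.7],[0,0,0]]]'|head -2
python3 - <<'E'
from h import *
C=np.array([.637,-.103]);a=np.radians(157)
delta([*(C+.064*np.array([np.cos(a),np.sin(a)])),.15],157)
E
```

```text
t: 12.2
tcp_pos: [0.6811, -0.1115, 0.1922]
t 12.2 tcp [ 0.6811 -0.1115  0.1922] jaw -77.89 tilt 0.57 F [0.74 0.61 0.52] gap 0.8 q [-0.32  0.65  1.3   0.    1.18  1.04]
shift [-0.941 -0.546  0.412] turn [ 0.0014 -0.0009 -0.1525]
```

```bash

python3 -m inch '[[-0.15,[-0.3,-0.2,0],[0,0,-0.023]],[-0.15,[-0.6,-0.4,0],[0,0,-0.046]],[-0.15,[-0.94,-0.54,0],[0,0,-0.069]],[-0.15,[-0.94,-0.54,0.2],[0,0,-0.092]],[-0.15,[-0.94,-0.54,0.4],[0,0,-0.115]],[-0.15,[-0.94,-0.54,0.4],[0,0,-0.138]],[-0.15,[-0.94,-0.54,0.4],[0,0,-0.1525]],[-0.15,[-0.94,-0.54,0.4],[0,0,-0.1525]]]'
python3 - <<'E'
from h import *
C=np.array([.637,-.103]);a=np.radians(157)
delta([*(C+.064*np.array([np.cos(a),np.sin(a)])),.10],157)
from station import *
im,d=snapshot("scene");cv2.imwrite("pics/s7z.png",cv2.resize(im[125:225,220:340],None,fx=6,fy=6,interpolation=cv2.INTER_CUBIC))
im,d=snapshot("top");cv2.imwrite("pics/t7c.png",cv2.resize(im[110:215,250:350],None,fx=5,fy=5,interpolation=cv2.INTER_CUBIC))
E
```

```text
t: 13.0
tcp_pos: [0.5744, -0.0774, 0.1466]
tool_rot: [0.834, 0.552, -0.0, -0.0]
force: [0.2, -0.9, 0.7]
finger_gap: 0.576
t 13.0 tcp [ 0.5744 -0.0774  0.1466] jaw -23.01 tilt 0.05 F [ 0.22 -0.88  0.7 ] gap 0.576 q [-0.33  0.58  1.63 -0.    0.94  0.08]
shift [0.008 0.036 0.466] turn [-0.0001  0.     -0.    ]
```

View pics/s7z.png

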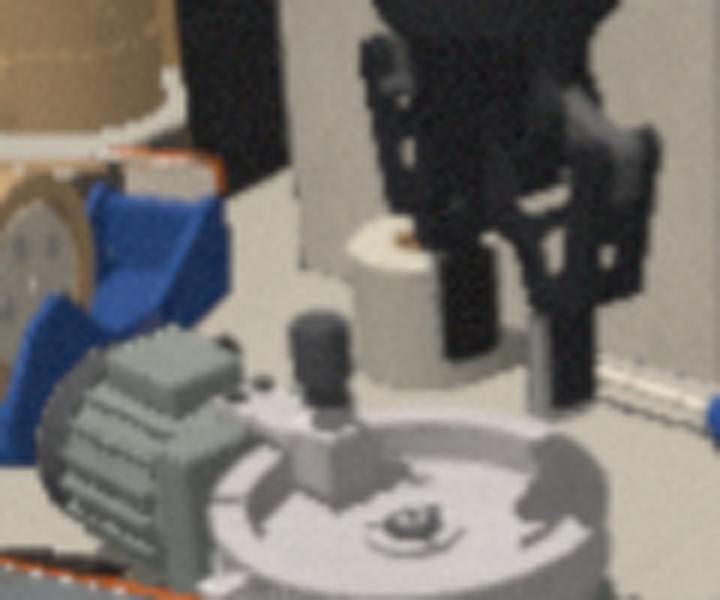

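View pics/t7c.png

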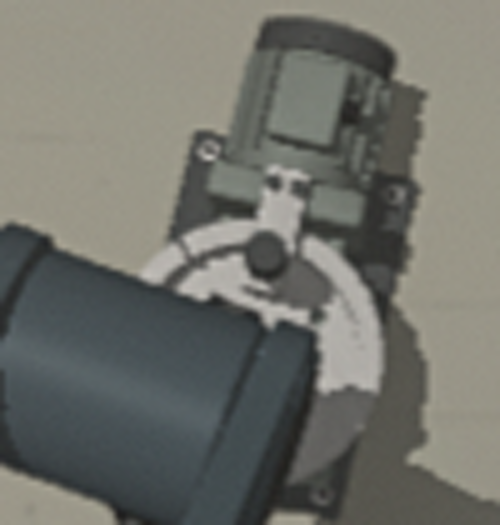

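```bash

python3 -m inch '[[-0.15,[0.01,0.035,0.2],[0,0,0]],[-0.15,[0.01,0.035,0.45],[0,0,0]],[-0.15,[0.01,0.035,0.6],[0,0,0]],[-0.15,[0.01,0.035,0.7],[0,0,0]],[-0.15,[0.01,0.035,0.76],[0,0,0]],[-0.15,[0.01,0.035,0.76],[0,0,0]]]'
python3 - <<'E'
from h import *
C=np.array([.637,-.103]);a=np.radians(157)
delta([*(C+.064*np.array([np.cos(a),np.sin(a)])),.0695],157)
E
```

```text
t: 13.7
tcp_pos: [0.5782, -0.0778, 0.0708]
tool_rot: [0.834, 0.552, -0.0, -0.0]
force: [0.1, -0.2, -0.3]
finger_gap: 0.572
t 13.7 tcp [ 0.5782 -0.0778  0.0708] jaw -23.03 tilt 0.05 F [ 0.08 -0.16 -0.28] gap 0.572 q [-0.33  0.7   1.66  0.    0.79  0.08]
shift [-0.002 -0.     0.013] turn [-0.0001  0.     -0.0001]
```

```bash

python3 -m inch '[[0.2,[0,0,0],[0,0,0]],[0.5,[0,0,0],[0,0,0]],[0.7,[0,0,0],[0,0,0]],[1,[0,0,0],[0,0,0]],[1,[0,0,0],[0,0,0]],[1,[0,0,0],[0,0,0]]]' 30
python3 - <<'E'
from h import *
C=np.array([.637,-.103]);a=np.radians(157)
delta([*(C+.064*np.array([np.cos(a),np.sin(a)])),.0695],157)
E
```

```text
t: 14.3
tcp_pos: [0.5772, -0.0773, 0.072]
tool_rot: [0.833, 0.553, -0.001, -0.001]
force: [-3.6, 1.5, 4.5]
finger_gap: 0.131
t 14.3 tcp [ 0.5772 -0.0773  0.072 ] jaw -22.9 tilt 0.13 F [-3.57  1.52  4.48] gap 0.131 q [-0.32  0.69  1.66 -0.    0.79  0.08]
shift [-0.003  0.011  0.025] turn [-0.0004  0.0001  0.0003]
```

```bash
python3 -c "
import math
for t in [0.5,1,1.5,2,2.5,3,3.5,4,4.5,5,6,7,8,9,10,12,14,16,18]:
    a=math.radians(t);print(t,round(-.64*math.sin(a),3),round(.64*(1-math.cos(a)),4),round(-t/360,4))"
```

```text
0.5 -0.006 0.0 -0.0014
1 -0.011 0.0001 -0.0028
1.5 -0.017 0.0002 -0.0042
2 -0.022 0.0004 -0.0056
2.5 -0.028 0.0006 -0.0069
3 -0.033 0.0009 -0.0083
3.5 -0.039 0.0012 -0.0097
4 -0.045 0.0016 -0.0111
4.5 -0.05 0.002 -0.0125
5 -0.056 0.0024 -0.0139
6 -0.067 0.0035 -0.0167
7 -0.078 0.0048 -0.0194
8 -0.089 0.0062 -0.0222
9 -0.1 0.0079 -0.025
10 -0.111 0.0097 -0.0278
12 -0.133 0.014 -0.0333
14 -0.155 0.019 -0.0389
16 -0.176 0.0248 -0.0444
18 -0.198 0.0313 -0.05
```

First 10° as a test (1°/row), then look.

```bash

python3 -m inch '[[1,[-0.011,0,0],[0,0,-0.0028]],[1,[-0.022,0,0],[0,0,-0.0056]],[1,[-0.033,0.001,0],[0,0,-0.0083]],[1,[-0.045,0.002,0],[0,0,-0.0111]],[1,[-0.056,0.002,0],[0,0,-0.0139]],[1,[-0.067,0.004,0],[0,0,-0.0167]],[1,[-0.078,0.005,0],[0,0,-0.0194]],[1,[-0.089,0.006,0],[0,0,-0.0222]],[1,[-0.1,0.008,0],[0,0,-0.025]],[1,[-0.111,0.01,0],[0,0,-0.0278]]]'
cat > look.py <<'E'
from h import *
from station import *
import sys
C=np.array([.6365,-.1025]);s=sense();v=s["tcp_pos"][:2]-C
m=R.from_quat(s["tool_rot"]).as_matrix();f=s["force"][:2];th=np.arctan2(v[1],v[0])
print("t",round(s["t"],2),"phi",np.degrees(th).round(2)%360,"r",np.hypot(*v).round(4),"jaw",np.degrees(np.arctan2(m[1,1],m[0,1])).round(2),"z",s["tcp_pos"][2].round(4),"F rad,tan",(f@[np.cos(th),np.sin(th)]).round(2),(f@[-np.sin(th),np.cos(th)]).round(2),s["force"][2].round(2),"Tz",s["ft_torque"].round(2),"gap",round(s["finger_gap"],3))
if len(sys.argv)>1:
    n=sys.argv[1]
    a,_=snapshot("scene");b,_=snapshot("top")
    a=cv2.resize(a[145:225,240:320],None,fx=5,fy=5,interpolation=cv2.INTER_CUBIC);b=cv2.resize(b[130:210,265:345],None,fx=5,fy=5,interpolation=cv2.INTER_CUBIC)
    cv2.imwrite(f"pics/{n}.png",np.hstack([a,b]))
E
python3 look.py r1
```

```text
t: 15.3
tcp_pos: [0.5745, -0.0863, 0.072]
tool_rot: [0.783, 0.622, 0.001, -0.001]
force: [-1.2, 6.9, 5.6]
finger_gap: 0.134
t 15.3 phi 165.33 r 0.0641 jaw -13.01 z 0.072 F rad,tan 2.87 -6.37 5.55 Tz [1.11 0.28 0.06] gap 0.134
```

View pics/r1.png

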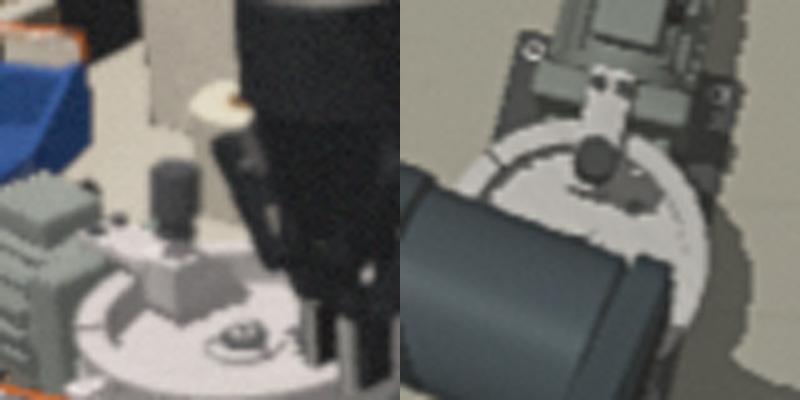

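```bash

python3 -m inch '[[1,[-0.011,0,0],[0,0,-0.0028]],[1,[-0.022,0,0],[0,0,-0.0056]],[1,[-0.033,0.001,0],[0,0,-0.0083]],[1,[-0.045,0.002,0],[0,0,-0.0111]],[1,[-0.056,0.002,0],[0,0,-0.0139]],[1,[-0.067,0.004,0],[0,0,-0.0167]],[1,[-0.078,0.005,0],[0,0,-0.0194]],[1,[-0.089,0.006,0],[0,0,-0.0222]],[1,[-0.1,0.008,0],[0,0,-0.025]],[1,[-0.111,0.01,0],[0,0,-0.0278]]]' >/dev/null; python3 look.py
python3 -m inch '[[1,[-0.011,0,0],[0,0,-0.0028]],[1,[-0.022,0,0],[0,0,-0.0056]],[1,[-0.033,0.001,0],[0,0,-0.0083]],[1,[-0.045,0.002,0],[0,0,-0.0111]],[1,[-0.056,0.002,0],[0,0,-0.0139]],[1,[-0.067,0.004,0],[0,0,-0.0167]],[1,[-0.078,0.005,0],[0,0,-0.0194]],[1,[-0.089,0.006,0],[0,0,-0.0222]],[1,[-0.1,0.008,0],[0,0,-0.025]],[1,[-0.111,0.01,0],[0,0,-0.0278]]]' >/dev/null
python3 look.py r2
```

```text
t 16.4 phi 175.37 r 0.0637 jaw -3.0 z 0.072 F rad,tan 0.69 -6.55 5.89 Tz [1.1  0.23 0.04] gap 0.131
t 17.4 phi 185.49 r 0.0633 jaw 7.01 z 0.072 F rad,tan -0.3 -6.21 5.26 Tz [1.12 0.2  0.01] gap 0.132
```

View pics/r2.png

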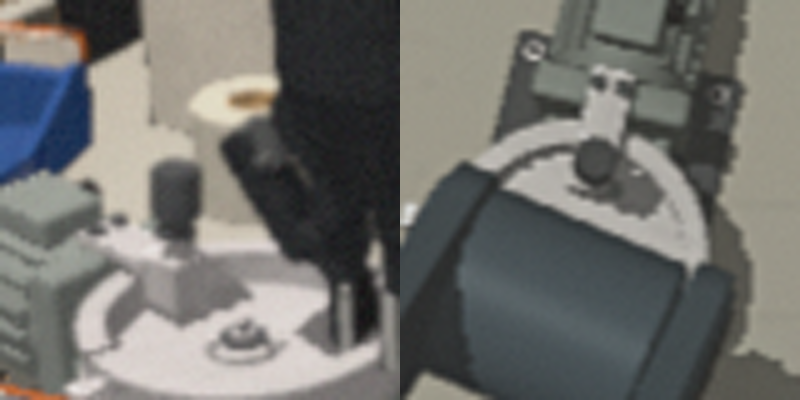

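```bash

python3 -m inch '[[1,[-0.011,0,0],[0,0,-0.0028]],[1,[-0.022,0,0],[0,0,-0.0056]],[1,[-0.033,0.001,0],[0,0,-0.0083]],[1,[-0.045,0.002,0],[0,0,-0.0111]],[1,[-0.056,0.002,0],[0,0,-0.0139]],[1,[-0.067,0.004,0],[0,0,-0.0167]],[1,[-0.078,0.005,0],[0,0,-0.0194]],[1,[-0.089,0.006,0],[0,0,-0.0222]],[1,[-0.1,0.008,0],[0,0,-0.025]],[1,[-0.111,0.01,0],[0,0,-0.0278]]]' >/dev/null; python3 look.py r3
python3 -m inch '[[1,[-0.006,0,0],[0,0,-0.0014]],[1,[-0.011,0,0],[0,0,-0.0028]],[1,[-0.017,0,0],[0,0,-0.0042]],[1,[-0.022,0,0],[0,0,-0.0056]],[1,[-0.028,0.001,0],[0,0,-0.0069]],[1,[-0.033,0.001,0],[0,0,-0.0083]]]' >/dev/null
python3 look.py r4
```

```text
t 18.5 phi 195.59 r 0.0629 jaw 17.02 z 0.072 F rad,tan -1.11 -6.18 5.24 Tz [1.01 0.17 0.03] gap 0.131
t 19.2 phi 198.67 r 0.0628 jaw 19.99 z 0.072 F rad,tan -1.72 -5.94 4.83 Tz [1.1  0.2  0.06] gap 0.135
```

View pics/r4.png

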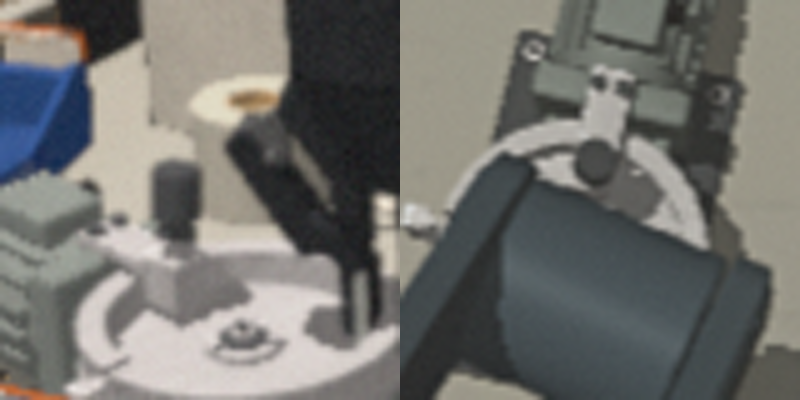

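```bash
cat > pin.py <<'E'
from h import *
from station import *
a,_=snapshot("scene");g=cv2.cvtColor(a,cv2.COLOR_BGR2GRAY)[160:206,273:278].mean(1)
d=np.where(g<85)[0];print("knob rows",d.min()+160,d.max()+160)
E
python3 pin.py
for i in 1 2; do python3 -m inch '[[1,[-0.006,0,0],[0,0,-0.0014]],[1,[-0.011,0,0],[0,0,-0.0028]]]' >/dev/null; python3 look.py; python3 pin.py; done
```

```text
knob rows 180 192
t 19.55 phi 199.65 r 0.0627 jaw 21.0 z 0.0721 F rad,tan -1.58 -6.5 5.43 Tz [1.09 0.18 0.02] gap 0.13
knob rows 180 192
t 19.8 phi 200.66 r 0.0627 jaw 22.01 z 0.072 F rad,tan -1.52 -6.91 5.24 Tz [1.04 0.19 0.05] gap 0.133
knob rows 180 192
```

```bash

python3 -m inch '[[1,[-0.006,0,0],[0,0,-0.0014]],[1,[-0.006,0,0],[0,0,-0.0014]]]' >/dev/null; python3 look.py; python3 pin.py
python3 -m inch '[[1,[-0.006,0,0],[0,0,-0.0014]],[1,[-0.006,0,0],[0,0,-0.0014]]]' >/dev/null; python3 look.py r5; python3 pin.py
```

```text
t 20.05 phi 201.28 r 0.0627 jaw 22.51 z 0.072 F rad,tan -1.27 -5.62 4.12 Tz [1.04 0.15 0.07] gap 0.133
knob rows 184 196
t 20.3 phi 201.83 r 0.0626 jaw 23.01 z 0.072 F rad,tan -1.67 -6.36 5.04 Tz [1.02 0.2  0.11] gap 0.135
knob rows 184 196
```

View pics/r5.png

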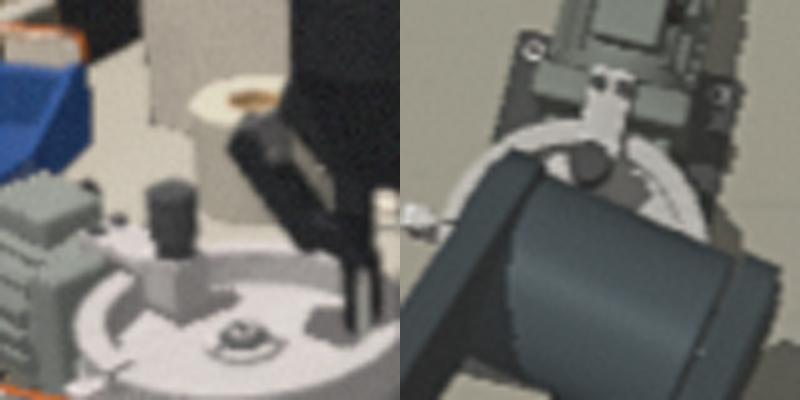

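The pin dropped 4 px (≈9.5 mm) and the collar sits on the bush. Releasing.

```bash

python3 -m inch '[[0.6,[0,0,0],[0,0,0]],[0.3,[0,0,0],[0,0,0]],[0,[0,0,0],[0,0,0]],[-0.15,[0,0,0],[0,0,0]],[-0.15,[0,0,0],[0,0,0]]]'; python3 look.py; python3 pin.py
python3 -m inch '[[-0.15,[0,0,-0.1],[0,0,0]],[-0.15,[0,0,-0.3],[0,0,0]],[-0.15,[0,0,-0.6],[0,0,0]],[-0.15,[0,0,-1],[0,0,0]],[-0.15,[0,0,-1],[0,0,0]]]'; python3 pin.py
python3 -m inch '[[-0.15,[0,-0.4,-0.2],[0,0,0]],[-0.15,[0,-0.8,-0.4],[0,0,0]],[-0.15,[0,-0.9,-0.4],[0,0,0]],[-0.15,[0,-0.9,-0.4],[0,0,0]]]'
python3 look.py r6
```

```text
t: 20.95
tcp_pos: [0.5786, -0.1282, 0.0712]
tool_rot: [0.552, 0.834, -0.0, 0.0]
force: [-0.6, -0.0, -0.8]
finger_gap: 0.576
t 20.95 phi 203.93 r 0.0633 jaw 23.03 z 0.0712 F rad,tan 0.58 -0.22 -0.77 Tz [ 0.01 -0.03  0.02] gap 0.576
knob rows 184 196
t: 21.5
tcp_pos: [0.5823, -0.1294, 0.1775]
tool_rot: [0.552, 0.834, 0.001, 0.006]
force: [0.2, 0.7, 0.3]
finger_gap: 0.584
knob rows 183 196
t: 21.95
tcp_pos: [0.4942, -0.1633, 0.2111]
tool_rot: [0.552, 0.834, 0.0, -0.001]
force: [-0.0, -0.7, -0.6]
finger_gap: 0.576
t 21.95 phi 203.13 r 0.1547 jaw 22.92 z 0.2111 F rad,tan 0.29 0.68 -0.63 Tz [-0.02 -0.01 -0.01] gap 0.576
```

View pics/r6.png

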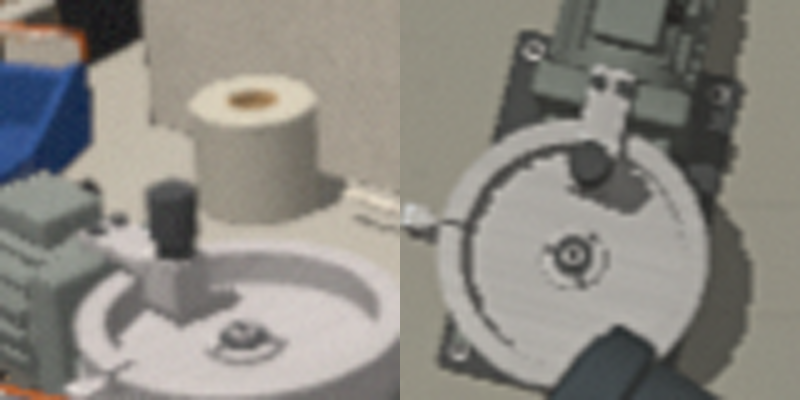

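The mark (top view (450,222)) is at the pointer, the pin is upright with its collar on the bush, the hole is covered, and the gripper is clear.

```bash
python3 -m inch '[[-0.15,[0,0,0],[0,0,0]],[-0.15,[0,0,0],[0,0,0]],[-0.15,[0,0,0],[0,0,0]]]'; python3 pin.py; python3 -c "from station import *;print(sign_off())"
```

```text
t: 22.35
tcp_pos: [0.4962, -0.1627, 0.2107]
tool_rot: [0.551, 0.834, 0.0, -0.0]
force: [-0.8, 0.8, 0.1]
finger_gap: 0.574
knob rows 183 196
the job is handed in; nothing more can be done
None
```

The drive unit is set to its timing mark, and I handed the job in at about 22 s. I took the timing pin from the near hole of the block, stood it in the guide bush and released it. I then pinched the rim and turned the pulley about 45° counter-clockwise until the pin dropped, let go and backed away.

**Pin:** in the camera pictures the knob dropped 4 pixels (about 9 mm) as the hole came under it. It now stands upright with its collar on the bush.

**Mark:** the engraved mark is at the pointer.

**Forces:** sideways forces stayed within about 4 N while inserting the pin. Turning took a steady 6–7 N at the rim with no jump. The arm was touching nothing at the end.

**Extra turn:** after the pin dropped I commanded one more 0.5° step before stopping. The force did not jump.

**Disagreements:** the two cameras disagreed by about 3–4 mm on where the guide is. My last reading of the knob's top edge was one pixel different from the reading just after the drop, which I took as image noise.

**Bystanders:** I did not measure the hex-headed pin, screwdriver or marker again at the end. Nothing came near the screwdriver or marker, and I saw no contact with the hex-headed pin.

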